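# Level the stall's display board and keep the spirit level pressed

### The job

Lay the spirit level lengthwise on the bare stretch of the display board, about midway between the hinged end and the levelling-foot knob, and let go of it; then turn the knob until the bubble sits between the vial's two lines. Finish by pressing the level's rubber thumb pad well down, nearly all the way in, so that the level is held firmly on the levelled board, and stop there still pressing; leave the terracotta ware alone.

Things in the scene. Friction and masses are not known exactly. Their poses are not given: they have to be found in the camera images.
- level: Spirit level: grey aluminium bar 170 x 28 x 38 high (mm), 0.17 to 0.33 kg, flat on the table left or right of the stand. Origin: centre of its underside; x along its length to the vial's end. The vial (66 mm long, two black lines 20 mm apart) lies in the top, centred 44 mm from the middle; a black rubber thumb pad stands on top at the middle.
- level_center (a point): Centre of the level's bar, half-way up (19 mm above its underside). Grip here across the 28 mm width; the thumb pad above it ends 29 mm above this point. Same axes as the level.
- pad_top (a point): Centre of the top face of the round rubber thumb pad, 24 mm across, 10 mm above the bar's top; the vial's top is 11 mm below it.
- thumb_pad (a joint): How far the pad is pushed in (m): 0 free, 0.006 fully in. Spring: starts to move at about 2.4 N, 6 N at half-way, 9.6 N fully in.
- bubble (a joint): Position of the white bubble (about 15 mm of it seen) along the vial (m), 0 = midway between the lines, positive towards the level's +x end. It drifts to the higher end, 0.4 mm per mrad of tilt, and takes about 1.5 s to settle; range +-0.022.
- board: Wooden display board 400 x 120 x 18 mm, long way along its own y, carried about 67 mm above the table by a fixed stand 420 x 130 mm. Origin on the hinge axis, inside the board 15 mm from its +y end; +y points to the hinged end; top face 9 mm above the origin. At the start the knob end hangs too low, by 5 to 14 mm.
- board_middle (a point): Point on the board's top face in the middle of the bare stretch, 155 mm from the hinge axis and 180 mm from the knob's axis; y along the board to the hinged end, z out of the top face.
- knob_grip (a point): Grip point of the levelling-foot knob: a black upright bar 52 long x 14 thick x 30 high (mm) on a 40 mm round flange, on the board 335 mm from the hinge axis. On its axis at the bar's mid-height, 26 mm above the board's top, 15 mm below the bar's top; x along the 52 mm length, so pinch across y.
- knob: The same knob; origin on its axis at the board's top. Clockwise seen from above raises the knob end: 1 rad tilts the board 0.018 rad, lifts the knob 6 mm and moves the bubble 7.2 mm towards the knob end. Stiff (0.15 N m), stays where it is left; from the start 0.9 to 2.2 rad clockwise levels the board.
- pig: Terracotta pig, 90 mm wide, 125 long, 100 high, bystander. Origin under its foot.
- pagoda: Terracotta pagoda figure, 68 mm across, 108 high, bystander. Origin: centre of its underside.
- pot: Terracotta bowl, 76 mm across, 60 high, bystander. Origin: centre of its underside.
Mind the look-alikes: they are no part of the job. Several things look just like the level: the one meant starts nearest to the robot's base.

How it is judged:
On the way, in this order (a step that is already met when the one before it is completed fails the run):
1. the level lies lengthwise on the bare stretch of the board, let go (horizontal distance between level_center and board_middle below 0.06 m and angle between the x axis of level and the y axis of board_middle, either way round below 0.14 rad and x of level_center in the frame of board_middle between -0.03 and 0.03 m and z of level_center in the frame of board_middle between 0.014 and 0.024 m and contact force between the fingers and level below 0.3 N and contact force between level and board above 0.8 N), for 0.2 s.
2. the knob is turned until the bubble rests between the lines, with the board level (horizontal distance between level_center and board_middle below 0.06 m and angle between the x axis of level and the y axis of board_middle, either way round below 0.14 rad and x of level_center in the frame of board_middle between -0.03 and 0.03 m and z of level_center in the frame of board_middle between 0.014 and 0.024 m and value of joint bubble between -0.003 and 0.003 m and angle between board_middle's own z axis and vertical below 0.01 rad), for 0.5 s.
At the end, for the whole second after the job is handed in: Still pressing: thumb pad over 3 of its 6 mm in, over 6 N on the board; bubble within 3 mm of midway, board within 0.010 rad of level; the level flat on the board, within 0.14 rad of its length, 30 mm of its centre line and 60 mm of the middle of the bare stretch; ware not moved 30 mm (all of step 2 and value of joint thumb_pad above 0.003 m and contact force between level and board above 6 N and contact force between the fingers and level above 3 N and linear speed of level below 0.01 m/s); the arm keeps its last pose, push and grip.
It fails at once if a piece of terracotta ware is pushed or tipped (distance of any of pig, pagoda, pot from where it was at the start of the episode above 0.03 m or angle between any of pig, pagoda, pot's own z axis and vertical above 0.4 rad).
It fails at once if the level is tipped over (angle between level's own z axis and vertical above 0.7 rad).
It also fails if it takes over 72 s, if anything falls off the work surface, if the arm or the gripper's body presses on something with over 40 N, if the wrist force passes 120 N, or if a joint passes its speed limit or range.

### The arm

A 6-joint arm with a two-finger parallel gripper is mounted at the origin on the work surface. World frame = base frame: x ahead of the robot, y to its left, z up, the work surface at z = 0. Lengths are in m, angles in rad, forces in N, time in s.
With the tool pointing down it reaches from about 0.325 to 0.9 m from the base axis. Payload 6.1 kg.
Tool frame: the origin (TCP) lies midway between the tips of the shut fingers; the grasp point (between the pads) lies 19 mm behind it; y points along the fingers, z is the direction in which the jaws open and shut, and the axes are right-handed (so a half turn about y gives the same grasp; the last joint's range is limited). The gripper opens to 85 mm and grips with 20 to 120 N. Pads are 22 mm wide; open, the fingers measure 114 mm over their backs; the gripper's body (76 mm by 85 mm) begins 54 mm behind the grasp point. The pads swing forward as they close: fully open they stand 13 mm farther back than shut.
Start: joints at [-1.412, 0.22, 1.526, -0, 1.395, -0.126], TCP at [0.176, -0.6, 0.231] pointing down, gripper open.
Joint ranges: [-2.98, 2.98], [-0.91, 2.08], [0.09, 2.57], [-1.24, 4.39], [0.2, 2.65], [-2.68, 2.68]. Speed limits (rad/s): [2.57, 2.57, 3.01, 3.14, 3.14, 3.14].

### API

Orientations are given as a 3x3 rotation matrix whose columns are the frame's x, y, z axes.
In Python, from workcell import env, imaging gives the robot as it stands. The module is installed in compiled form; this text tells all that it offers.
- The arm moves only by the tool jog_arm, never from a script. Its argument "rows" is a list of rows, each a list of 2 entries, a list of its own where there are three numbers: the shift along the tool's x, y, z in mm, then the turn about the tool's y in rad. In form: [[[dx, dy, dz], twist], ...]. A call has 1 to 8 rows; each row is the pose to reach, as a shift and turn from the pose measured when the call began, along the tool's axes at that moment; what a row does not reach only later rows make up. A row lasts 1/8 s, in which the tool goes at most 62.5 mm and 10.7 degrees, less where a joint would pass 70% of its speed; a pose out of reach is approached as far as the arm can. A call with a gripper value outside its range is refused whole. "grip" is the opening, from 0 (shut) to 1 (fully open), set as the call begins (left out, the last holds). The fingers move at their own pace and stop on an object; the grip force is fixed at half the most. Time passes only in rows, so rows that repeat a pose let the fingers close. It gives the time, the measured TCP pose, the force and the opening at its end, in the units of the state.
- env.sense(): the state, without advancing time (a new reading comes with each control period).
- imaging.grab_frame(name): name is "scene" or "top" or "wrist"; returns the picture (480x640x3 uint8, blue, green, red); there is no depth.
- imaging.camera_info(name): a dict with "intrinsics" (3x3 intrinsics, pixels), "k1" (the pictures are not rectified: a ray, as slopes to the right and down, at radius r is drawn at 1 + k1 r^2 times it, then the intrinsics apply), "extrinsics" (4x4, takes a point from world to camera coordinates). Camera axes: x right, y down, z forward; pixel columns grow to the right and rows downward; lengths in m; the calibration is good to about 2 mm. A picture is of the moment at which its call begins: read the wrist's pose just before it. camera_info takes no time and is no camera call; for the wrist camera it gives the pose at the moment of the call.
- env.finish_job(): hands the job in, once; it reports no verdict.
The state is a dict: "clock": time; "joints": joint angles; "joint_velocities": joint speeds; "tau": joint torques, N m; "eef_pos": TCP position; "tool_rot": TCP orientation; "ft_force": force on the tool from outside, world axes, zero at the start; "moment": the same for the moment, N m; "opening": opening from 0.0 (shut) to 1.0 (fully open).
Only numpy, scipy, OpenCV 4.12 (cv2) and the standard library are available. Lean on these libraries where they do the work, as an engineer would, in place of code of your own. Each camera call takes 0.05 s, during which the arm holds its last target. There are 200 camera calls.

## Working session

There is one attempt and no reset: what is moved stays moved. The work goes in short steps, Python scripts to look and compute and a tool call to move; the robot and the scene stay as the last step left them, time stands still between calls to the robot, and variables do not carry over. Pictures are saved under pics/ and viewed, about 8 in all and at most 12, crops included, and the job is handed in when it is done.

Besides the shell and the picture viewer there is one more tool, called after "Call:" in YAML: its name, and indented under it one key for each argument. jog_arm: Moves the arm, as the interface text tells. Its arguments: {"type":"object","properties":{"rows":{"type":"array"},"grip":{"type":"number"}},"required":["rows"]}

```bash
mkdir -p pics; cat > h.py <<'E'
import numpy as np, cv2
from workcell import env, imaging
def ray(name,uv,ci=None):
    ci=ci or imaging.camera_info(name); K=np.array(ci["intrinsics"]);E=np.array(ci["extrinsics"])
    s=np.array([(uv[0]-K[0,2])/K[0,0],(uv[1]-K[1,2])/K[1,1]]); d=s.copy()
    for _ in range(30): d=s/(1+ci["k1"]*(d@d))
    R=E[:3,:3]; return -R.T@E[:3,3], R.T@np.array([d[0],d[1],1.])
def onz(name,uv,z,ci=None):
    o,d=ray(name,uv,ci); return o+d*(z-o[2])/d[2]
def tri(r1,r2):
    (o1,d1),(o2,d2)=r1,r2; d1=d1/np.linalg.norm(d1);d2=d2/np.linalg.norm(d2)
    t=np.linalg.lstsq(np.c_[d1,-d2],o2-o1,rcond=None)[0]; a=o1+d1*t[0];b=o2+d2*t[1]
    return (a+b)/2,np.linalg.norm(a-b)
def proj(name,p,ci=None):
    ci=ci or imaging.camera_info(name); K=np.array(ci["intrinsics"]);E=np.array(ci["extrinsics"])
    c=E[:3,:3]@p+E[:3,3]; s=c[:2]/c[2]; s=s*(1+ci["k1"]*(s@s)); return K[:2,:2]@s+K[:2,2]
E
python3 - <<'E'
from h import *
for n in("scene","top","wrist"):
    ci=imaging.camera_info(n); o,d=ray(n,(320,240),ci); print(n,o.round(3),d.round(2),np.array(ci["intrinsics"])[0,0],ci["k1"])
    cv2.imwrite(f"pics/{n}0.png",imaging.grab_frame(n))
s=env.sense();print(s["eef_pos"],s["tool_rot"],s["ft_force"],s["clock"])
E
```

```text
scene [ 1.494 -0.552  1.037] [-0.62  0.35 -0.7 ] 610.164575542945 -0.15742589164041937
top [ 0.413 -0.078  1.388] [ 0.16 -0.01 -0.99] 471.49759208756467 -0.07124526670863424
wrist [ 0.24  -0.581  0.373] [-0.26 -0.07 -0.96] 421.2509777078768 -0.04660045288973899
[ 0.1755139  -0.59937369  0.2304473 ] [[-9.59720032e-01 -2.50874708e-04  2.80957999e-01]
 [-2.80958055e-01  1.48761304e-03 -9.59718895e-01]
 [-1.77187586e-04 -9.99998862e-01 -1.49817731e-03]] [-0.33169924  0.45985628  0.52814383] 0.15
```

View pics/top0.png

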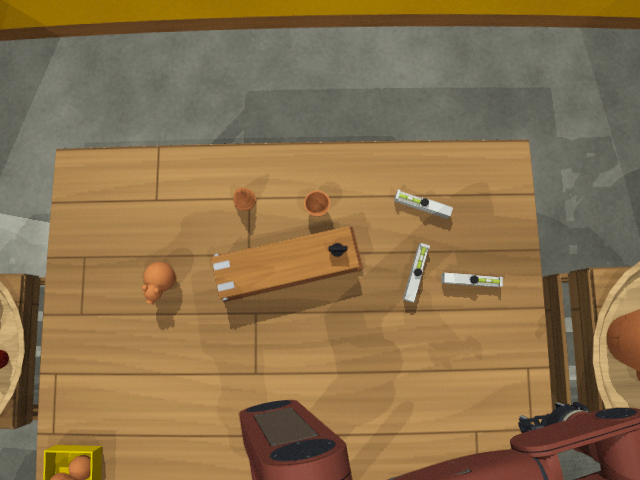

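View pics/scene0.png

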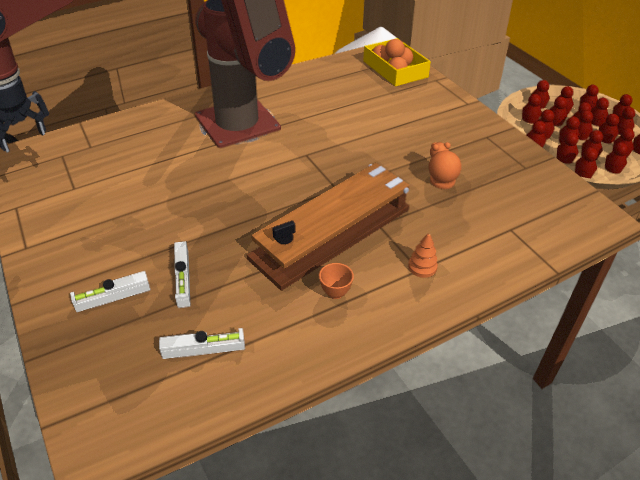

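The top view shows three level look-alikes: A with its pad near (424,203), B near (417,273) and C near (473,280). In the scene view they are A (201,337), B (181,267) and C (108,285). The knob is at top (338,250) and scene (284,232), and the hinge plates are at the board's left end. Next I'll measure all three.

```bash
cat > m1.py <<'E'
from h import *
T=cv2.imread("pics/top0.png");S=cv2.imread("pics/scene0.png")
def blob(I,box,f):
    x0,y0,x1,y1=box; c=I[y0:y1,x0:x1].astype(int); m=f(c).astype(np.uint8)
    n,l,st,ce=cv2.connectedComponentsWithStats(m); k=1+st[1:,4].argmax(); p=np.argwhere(l==k)[:,::-1]+[x0,y0]
    return p,p.mean(0)
dark=lambda c:c.max(2)<50
light=lambda c:(c.min(2)>100)&(c.max(2)-c.min(2)<30)
green=lambda c:(c[...,1]-c[...,0]>90)&(c[...,1]>c[...,2]-5)&(c[...,1]>120)
B={"A":((385,180,465,225),(150,320,255,365)),"B":((395,235,437,310),(165,235,197,312)),"C":((440,262,510,295),(62,262,156,318))}
for k,(bt,bs) in B.items():
    pt=blob(T,bt,dark);ps=blob(S,bs,dark)
    p,e=tri(ray("top",pt[1]),ray("scene",ps[1]))
    gt=blob(T,bt,green)[1];gs=blob(S,bs,green)[1];g,eg=tri(ray("top",gt),ray("scene",gs))
    print(k,"pad",pt[1].round(1),ps[1].round(1),p.round(4),round(e,4),"R",np.hypot(p[0],p[1]).round(3),"vial",gt.round(1),g.round(4),round(eg,4))
    m=blob(T,bt,lambda c:light(c)|dark(c)|green(c))[0]
    q=np.array([onz("top",x,.038)[:2] for x in m]);r=cv2.minAreaRect((q*1000).astype(np.float32));print("   bar",r)
kt=blob(T,(322,235,356,265),dark);ks=blob(S,(268,215,302,248),dark)
print("knob",kt[1],ks[1],tri(ray("top",kt[1]),ray("scene",ks[1])))
big=np.vstack([np.hstack([cv2.resize(T[180:310,385:515],(520,520),interpolation=2)])]);cv2.imwrite("pics/lev.png",big)
bd=np.hstack([cv2.resize(T[215:315,200:370],None,fx=4,fy=4,interpolation=2)]);sb=cv2.resize(S[155:290,240:420],None,fx=3.7,fy=3.7,interpolation=2)
cv2.imwrite("pics/bd.png",cv2.resize(bd,(680,400)));cv2.imwrite("pics/sb.png",sb)
E
python3 m1.py
```

```text
A pad [424.4 202.2] [200.6 336.5] [ 0.7376 -0.3947  0.0401] 0.0001 R 0.837 vial [416.5 200.1] [ 0.7498 -0.3642  0.0318] 0.0196
   bar ((733.2564697265625, -390.89959716796875), (170.9499969482422, 37.643287658691406), 70.16459655761719)
B pad [417.7 272. ] [180.3 265.8] [ 0.5326 -0.364   0.0412] 0.0004 R 0.645 vial [422.8 250.8] [ 0.5893 -0.376   0.0714] 0.002
   bar ((533.421875, -360.38031005859375), (33.28277587890625, 172.58334350585938), 71.5602035522461)
C pad [474.  279.4] [108.1 284.2] [ 0.5083 -0.5259  0.0407] 0.0001 R 0.731 vial [495.4 280.8] [ 0.5059 -0.5798  0.0374] 0.0186
   bar ((508.34185791015625, -521.1566772460938), (175.1148223876953, 30.74338722229004), 84.53990936279297)
knob [337.12328767 249.34931507] [283.85359116 232.6961326 ] (array([ 0.59484751, -0.13253636,  0.09092657]), np.float64(0.00020088292550499598))
```

View pics/lev.png

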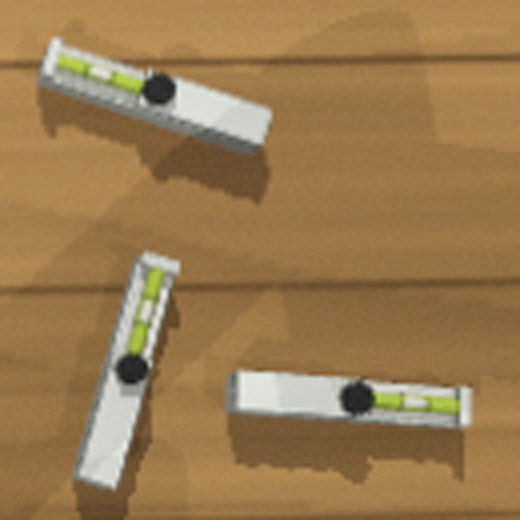

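View pics/bd.png

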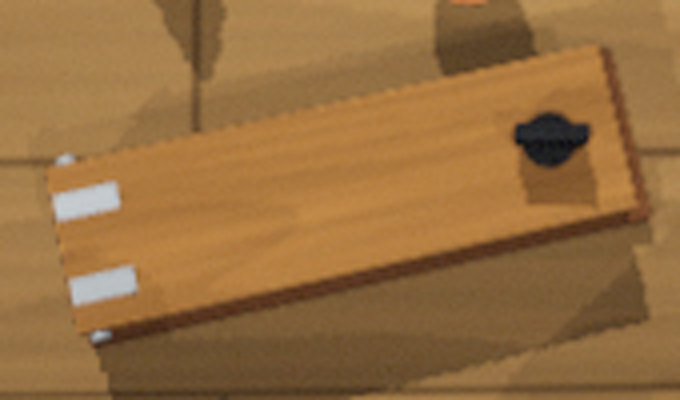

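View pics/sb.png

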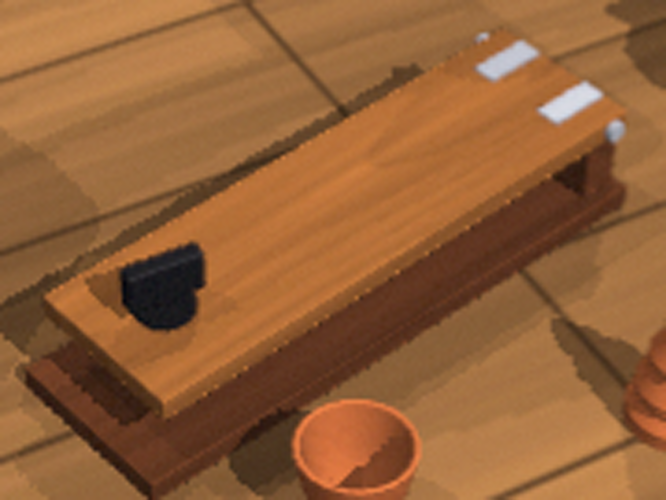

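The three candidates are A (424,202) at R=0.84 m, B (418,272) at R=0.645 m and C (474,279) at R=0.73 m. B is nearest to the base, so it is the level to use. The enlarged crop shows its vial on the +x side of the pad. The knob's bar lies roughly along world y, and the board's top corners are readable. Board frame next.

```bash
python3 - <<'E'
from h import *
t=np.array([[600,48],[634,207],[47,170],[80,333]])/4+[200,215]
s=np.array([[165,405],[45,300],[622,112],[480,38]])/3.7+[240,155]
P=[]
for a,b in zip(t,s):
    p,e=tri(ray("top",a),ray("scene",b));P.append(p);print(p.round(4),round(e,4))
P=np.array(P);h=P[2:].mean(0);k=P[:2].mean(0);d=h-k
print("mid",h,k,"len",np.linalg.norm(d),"width",np.linalg.norm(P[0]-P[1]),np.linalg.norm(P[2]-P[3]),"az",np.degrees(np.arctan2(d[1],d[0])),"slope",d[2]/np.hypot(d[0],d[1]))
u=d/np.linalg.norm(d);print("board_middle",h-u*.170,"knob",h-u*.35)
E
```

```text
[ 0.6628 -0.1689  0.0685] 0.006
[ 0.548  -0.1918  0.0679] 0.0016
[0.579  0.2199 0.0799] 0.0013
[0.462  0.1893 0.076 ] 0.0122
mid [0.52046629 0.20460072 0.07795052] [ 0.6054175 -0.1803598  0.06823  ] len 0.3943422361375231 width 0.11702904620122326 0.12098429255731072 az 102.44430893094592 slope 0.024657455178998942
board_middle [0.55708855 0.03864516 0.07376003] knob [ 0.59586507 -0.1370725   0.06932304]
```

Call:
jog_arm:
  rows:
    - [[-60, 0, 0], 0.15]
    - [[-120, 0, 0], 0.3]
    - [[-180, 0, 0], 0.45]
    - [[-240, -20, 0], 0.59]
    - [[-300, -30, -80], 0.59]
    - [[-380, -30, -130], 0.59]
    - [[-390, -30, -130], 0.59]
    - [[-390, -30, -130], 0.59]
  grip: 0.8

```text
clock: 1.15
eef_pos: [0.5155, -0.3616, 0.2606]
tool_rot: [[-0.955, 0.0, -0.296], [0.296, 0.002, -0.955], [0.001, -1.0, -0.002]]
ft_force: [-0.6, -0.7, -0.2]
opening: 0.799
```

```bash
python3 - <<'E'
from h import *
import pickle
ci=imaging.camera_info("wrist");pickle.dump(ci,open("c1.pkl","wb"))
I=imaging.grab_frame("wrist");cv2.imwrite("pics/w1.png",I);print(env.sense()["eef_pos"])
print(proj("wrist",np.array([.5326,-.364,.048]),ci))
E
```

```text
[ 0.51542129 -0.36188126  0.26058748]
[317.79775722 181.99329886]
```

View pics/w1.png

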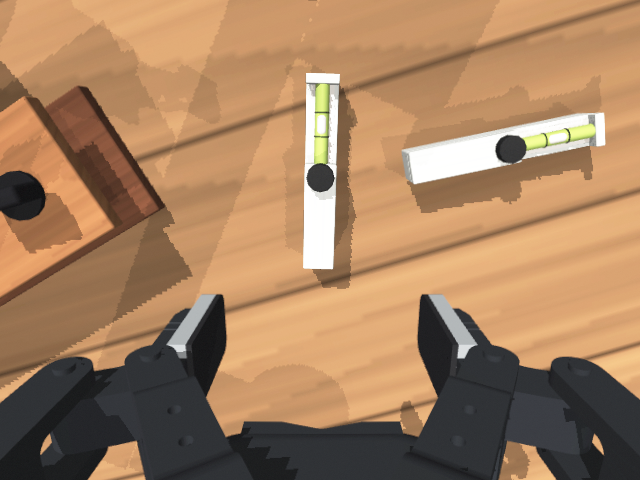

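The wrist view shows B's pad at (320,177) and its bar from (318,268) to (323,74), nearly in line with the jaws. C is to the right at (510,149) and the knob is at the left edge.

```bash
cat > m2.py <<'E'
from h import *
import pickle,sys
ci=pickle.load(open("c1.pkl","rb"));I=cv2.imread("pics/w1.png").astype(int)
c=I[60:290,290:360];m=((c.min(2)>150)).astype(np.uint8)
p=np.argwhere((c.max(2)<50)&(np.abs(np.arange(230)[:,None]-117)<20))[:,::-1]+[290,60];pc=p.mean(0)
ct,_=tri(ray("wrist",pc,ci),ray("top",(417.7,272.)));print("pad px",pc,"tri pad (wrist,top)",ct, "on .046",onz("wrist",pc,.046,ci))
k,ek=tri(ray("wrist",(318.5,268),ci),ray("top",(384+(77+120)/2/4,180+480/4)));print("rear end tri",k,ek)
a=onz("wrist",(318.5,268),.038,ci);b=onz("wrist",(323,74),.038,ci);print(a,b,"mid",(a+b)/2,"len",np.linalg.norm(b-a),"az",np.degrees(np.arctan2(*(b-a)[1::-1])))
s=env.sense();R=np.array(s["tool_rot"]);g=(a+b)/2;g[2]=.006
print("shift mm",R.T@(g-s["eef_pos"])*1000,"tool x az",np.degrees(np.arctan2(-R[1,0],-R[0,0])))
E
python3 m2.py
```

```text
pad px [326.96 173.72] tri pad (wrist,top) [ 0.53388421 -0.37151508  0.01208459] on .046 [ 0.53673747 -0.37338719  0.046     ]
rear end tri [ 0.4528689  -0.33830076  0.02734245] 0.0026134548127973454
[ 0.45560505 -0.34049604  0.038     ] [ 0.61467841 -0.39401435  0.038     ] mid [ 0.53514173 -0.3672552   0.038     ] len 0.1678348767019135 az -18.594888340562726
shift mm [-2.05769534e+01  2.54576391e+02 -1.04583739e-01] tool x az -17.254204146713146
```

Call:
jog_arm:
  rows:
    - [[-20, 60, 0], 0.02]
    - [[-20, 120, 0], 0.02]
    - [[-20, 180, 0], 0.02]
    - [[-20, 220, 0], 0.02]
    - [[-20, 240, 0], 0.02]
    - [[-20, 252, 0], 0.02]
    - [[-20, 253, 0], 0.02]
    - [[-20, 253, 0], 0.02]

```text
clock: 2.2
eef_pos: [0.5356, -0.3683, 0.0095]
tool_rot: [[-0.949, 0.002, -0.316], [0.316, 0.0, -0.949], [-0.002, -1.0, -0.001]]
ft_force: [0.4, 0.6, 1.5]
opening: 0.797
```

Call:
jog_arm:
  rows:
    - [[0, 0, 0], 0]
    - [[0, 0, 0], 0]
    - [[0, 0, 0], 0]
    - [[0, 0, 0], 0]
    - [[0, 0, 0], 0]
    - [[0, 0, 0], 0]
    - [[0, 0, 0], 0]
  grip: 0.0

```text
clock: 3.08
eef_pos: [0.5366, -0.3687, 0.0109]
tool_rot: [[-0.949, 0.004, -0.316], [0.316, -0.001, -0.949], [-0.004, -1.0, -0.001]]
ft_force: [0.0, 1.7, 6.8]
opening: 0.314
```

Call:
jog_arm:
  rows:
    - [[0, -40, 0], 0]
    - [[0, -90, 0], 0]
    - [[0, -140, 0], 0]
    - [[0, -165, 0], 0]
    - [[0, -165, 0], 0]

```text
clock: 3.7
eef_pos: [0.5368, -0.3694, 0.178]
tool_rot: [[-0.949, 0.007, -0.315], [0.315, -0.004, -0.949], [-0.008, -1.0, 0.001]]
ft_force: [0.4, -0.2, -3.5]
opening: 0.316
```

```bash
python3 - <<'E'
from h import *
s=env.sense();R=np.array(s["tool_rot"]);bm=np.array([.557,.0386,.0738])
print("shift",R.T@(bm+[0,0,.006]-s["eef_pos"])*1000,"twist",np.radians(-18.6+77.5),s["ft_force"],s["joints"],s["clock"])
cv2.imwrite("pics/w2.png",imaging.grab_frame("wrist"))
E
```

```text
shift [ 110.31584771   96.87564041 -393.67374288] twist 1.02799892942466 [ 0.36752287 -0.23577947 -3.46831815] [-0.72471955  0.31626785  1.51250589  0.00212121  1.30509674  1.16644004] 3.7
```

View pics/w2.png

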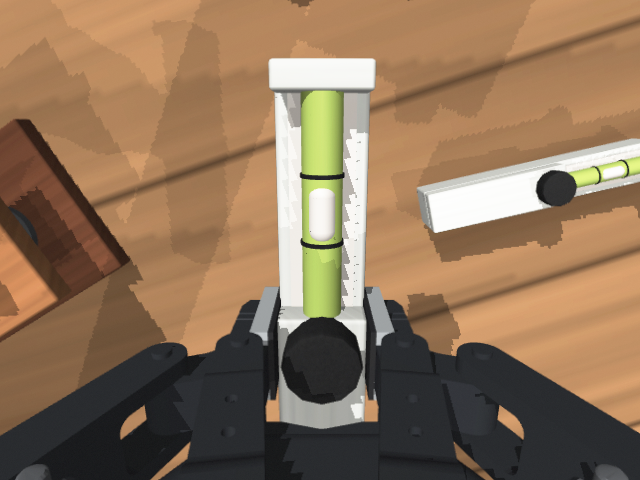

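Call:
jog_arm:
  rows:
    - [[10, 0, -35], -0.17]
    - [[25, 0, -85], -0.34]
    - [[40, 0, -140], -0.51]
    - [[55, 0, -195], -0.68]
    - [[70, 0, -250], -0.85]
    - [[90, 10, -310], -1.02]
    - [[105, 20, -370], -1.19]
    - [[110, 30, -394], -1.36]

```text
clock: 4.75
eef_pos: [0.5534, 0.0435, 0.1417]
tool_rot: [[-0.5, -0.001, 0.866], [-0.866, 0.0, -0.5], [0.0, -1.0, -0.001]]
ft_force: [0.6, -0.6, -3.7]
opening: 0.317
```

Call:
jog_arm:
  rows:
    - [[0, 0, 0], -0.2]
    - [[0, 0, 0], -0.37]
    - [[0, 0, 0], -0.54]
    - [[0, 0, 0], -0.71]
    - [[0, 0, 0], -0.77]
    - [[0, 0, 0], -0.77]
    - [[0, 0, 0], -0.77]

```text
clock: 5.62
eef_pos: [0.5523, 0.0435, 0.1401]
tool_rot: [[0.243, -0.004, 0.97], [-0.97, 0.0, 0.243], [-0.001, -1.0, -0.004]]
ft_force: [-0.4, -0.4, -3.1]
opening: 0.317
```

```bash
python3 - <<'E'
from h import *
s=env.sense();R=np.array(s["tool_rot"]);bm=np.array([.557,.0386,.0738])
print("shift",R.T@(bm+[0,0,.011]-s["eef_pos"])*1000,"az",np.degrees(np.arctan2(-R[1,0],-R[0,0])),s["eef_pos"],s["ft_force"],s["joints"],s["clock"])
E
```

```text
shift [ 5.95167007 55.26034283  3.51465636] az 104.07043072959883 [0.55234761 0.04350567 0.14007902] [-0.36678355 -0.4205849  -3.14562774] [-6.37392434e-02  1.38760262e-01  1.79768098e+00 -9.15413014e-07
  1.20884555e+00 -3.09316238e-01] 5.625
```

Call:
jog_arm:
  rows:
    - [[6, 20, 3.5], 0.03]
    - [[6, 38, 3.5], 0.03]
    - [[6, 44, 3.5], 0.03]
    - [[6, 46, 3.5], 0.03]
    - [[6, 48, 3.5], 0.03]
    - [[6, 50, 3.5], 0.03]

```text
clock: 6.38
eef_pos: [0.5577, 0.0383, 0.092]
tool_rot: [[0.214, -0.002, 0.977], [-0.977, -0.0, 0.214], [-0.0, -1.0, -0.002]]
ft_force: [-10.5, -2.5, 19.3]
opening: 0.32
```

Call:
jog_arm:
  rows:
    - [[0, 2, 0], 0]
    - [[0, 3, 0], 0]
    - [[0, 4, 0], 0]
    - [[0, 4, 0], 0]

```text
clock: 6.88
eef_pos: [0.5585, 0.0384, 0.0919]
tool_rot: [[0.214, -0.001, 0.977], [-0.977, -0.0, 0.214], [0.0, -1.0, -0.001]]
ft_force: [-12.8, -1.4, 23.8]
opening: 0.312
```

Call:
jog_arm:
  rows:
    - [[0, -1.5, 0], 0]
    - [[0, -1.5, 0], 0]

```text
clock: 7.12
eef_pos: [0.5592, 0.0384, 0.0939]
tool_rot: [[0.214, 0.001, 0.977], [-0.977, -0.0, 0.214], [0.001, -1.0, 0.001]]
ft_force: [0.8, 0.2, -3.0]
opening: 0.32
```

Call:
jog_arm:
  rows:
    - [[0, 0, 0], 0]
    - [[0, 0, 0], 0]
    - [[0, 0, 0], 0]
    - [[0, 0, 0], 0]
  grip: 0.65

```text
clock: 7.62
eef_pos: [0.5593, 0.0384, 0.0938]
tool_rot: [[0.214, 0.001, 0.977], [-0.977, -0.0, 0.214], [0.001, -1.0, 0.001]]
ft_force: [-0.3, 0.1, -0.4]
opening: 0.652
```

Call:
jog_arm:
  rows:
    - [[0, -20, 0], 0]
    - [[0, -60, 0], 0]
    - [[0, -110, 0], 0]
    - [[0, -150, 0], 0]
    - [[60, -150, 0], 0]
    - [[120, -150, 0], 0]
    - [[120, -150, 0], 0]

```text
clock: 8.5
eef_pos: [0.5851, -0.0826, 0.2438]
tool_rot: [[0.209, 0.001, 0.978], [-0.978, -0.002, 0.209], [0.002, -1.0, 0.001]]
ft_force: [-0.3, 0.2, -0.2]
opening: 0.651
```

```bash
python3 - <<'E'
from h import *
import pickle
pickle.dump(imaging.camera_info("wrist"),open("c3.pkl","wb"))
W=imaging.grab_frame("wrist");T=imaging.grab_frame("top")
cv2.imwrite("pics/w3.png",W);cv2.imwrite("pics/t3.png",T)
c=cv2.resize(T[215:315,200:370],None,fx=2.35,fy=2.35,interpolation=2)
o=np.zeros((480,800,3),np.uint8);o[:360,:480]=cv2.resize(W,(480,360));o[:235,480:]=0
o=np.vstack([cv2.resize(W,(640,480))[:360],np.zeros((235,640,3),np.uint8)]);o[360:595,:c.shape[1]]=c
cv2.imwrite("pics/m3.png",o);s=env.sense();print(s["eef_pos"],s["joints"],s["clock"],s["ft_force"])
E
```

```text
[ 0.5845708  -0.07914232  0.2435708 ] [-2.68444335e-01  1.28747551e-01  1.60737482e+00  4.21945502e-04
  1.40495890e+00 -4.82550997e-01] 8.6 [ 0.41073623 -0.51028794 -0.74101926]
```

View pics/m3.png

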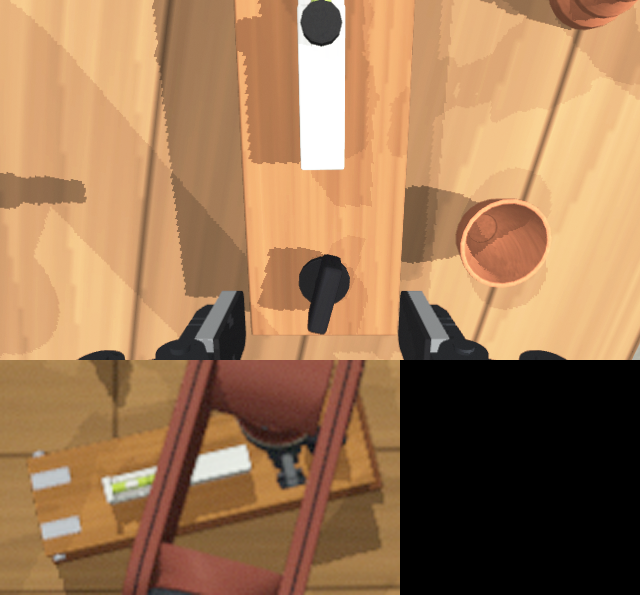

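The level lies centred and aligned on the board and has been released. In the wrist view the knob's bar runs from about (318,330) to (332,258), with the flange at (324,283).

```bash
cat > m4.py <<'E'
from h import *
import pickle
ci=pickle.load(open("c3.pkl","rb"));I=cv2.imread("pics/w3.png").astype(int)
c=I[245:340,290:360];m=(c.max(2)<75).astype(np.uint8)
n,l,st,ce=cv2.connectedComponentsWithStats(m);k=1+st[1:,4].argmax();p=np.argwhere(l==k)[:,::-1]+[290,245]
print(st[k],ce[k]+[290,245]);print("tri dark",tri(ray("wrist",ce[k]+[290,245],ci),ray("top",(337.1,249.3))))
for z in(.105,.115,.12):
    a=onz("wrist",(318,329),z,ci);b=onz("wrist",(332,260),z,ci);print(z,a,b,(a+b)/2,np.linalg.norm(a-b),"az",np.degrees(np.arctan2(*(b-a)[1::-1])))
print("flange",onz("wrist",(324,283),.082,ci))
# board edges/level
for q in((302,169),(344,169)): print("lev end",onz("wrist",q,.115,ci))
s=env.sense();R=np.array(s["tool_rot"]);print("az",np.degrees(np.arctan2(-R[1,0],-R[0,0])))
for t in([.595,-.1345,.09],):print("shift",R.T@(np.array(t)-s["eef_pos"])*1000)
cv2.imwrite("pics/k4.png",cv2.resize(cv2.imread("pics/w3.png")[230:350,270:380],None,fx=5,fy=5,interpolation=2))
E
python3 m4.py
```

```text
[   9   10   51   79 2563] [322.65353102 288.68786578]
tri dark (array([ 0.5949333 , -0.1322984 ,  0.10242326]), np.float64(0.0031873107517857995))
0.105 [ 0.59966836 -0.16370744  0.105     ] [ 0.59814965 -0.10890546  0.105     ] [ 0.598909   -0.13630645  0.105     ] 0.05482302234150048 az 91.58741903571831
0.115 [ 0.59863291 -0.15847692  0.115     ] [ 0.59716823 -0.10562488  0.115     ] [ 0.59790057 -0.1320509   0.115     ] 0.052872329908712386 az 91.58741903571828
0.12 [ 0.59811518 -0.15586165  0.12      ] [ 0.59667753 -0.10398459  0.12      ] [ 0.59739636 -0.12992312  0.12      ] 0.051896983692318356 az 91.58741903571838
flange [ 0.59840976 -0.13608857  0.082     ]
lev end [ 0.56512816 -0.04963198  0.115     ]
lev end [ 0.59142625 -0.0440059   0.115     ]
az 102.26342575748362
shift [ 56.32989575 153.56235295  -1.66633485]
```

View pics/k4.png

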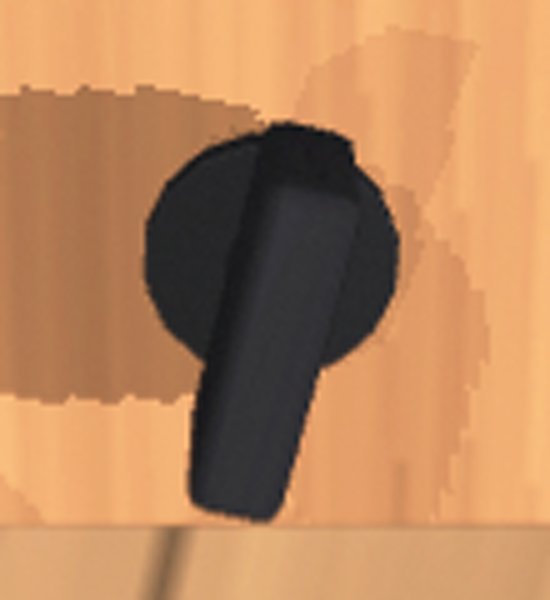

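Call:
jog_arm:
  rows:
    - [[30, 20, 0.5], 0.1]
    - [[58, 60, 1], 0.2]
    - [[58, 100, 1], 0.2]
    - [[58, 130, 1], 0.2]
    - [[58, 140, 1], 0.2]
    - [[58, 140, 1], 0.2]
  grip: 0.6

```text
clock: 9.35
eef_pos: [0.5979, -0.1345, 0.1035]
tool_rot: [[0.015, -0.0, 1.0], [-1.0, 0.001, 0.015], [-0.001, -1.0, -0.0]]
ft_force: [-0.7, -0.3, 0.1]
opening: 0.602
```

Call:
jog_arm:
  rows:
    - [[0, 5, 0], 0]
    - [[0, 10, 0], 0]
    - [[0, 13, 0], 0]
    - [[0, 13, 0], 0]

```text
clock: 9.85
eef_pos: [0.5977, -0.1345, 0.0903]
tool_rot: [[0.015, -0.001, 1.0], [-1.0, 0.001, 0.015], [-0.001, -1.0, -0.0]]
ft_force: [-0.3, -0.2, 0.5]
opening: 0.602
```

Call:
jog_arm:
  rows:
    - [[0, 0, 0], 0]
    - [[0, 0, 0], 0]
    - [[0, 0, 0], 0]
    - [[0, 0, 0], 0]
    - [[0, 0, 0], 0]
    - [[0, 0, 0], 0]
  grip: 0.0

```text
clock: 10.6
eef_pos: [0.5982, -0.1346, 0.0906]
tool_rot: [[0.015, 0.001, 1.0], [-1.0, 0.001, 0.015], [-0.001, -1.0, 0.001]]
ft_force: [4.4, -0.2, -0.9]
opening: 0.154
```

```bash
cat > vis.py <<'E'
from h import *
import sys
k=sys.argv[1]
for n in("scene","top","wrist"): cv2.imwrite(f"pics/{n}{k}.png",imaging.grab_frame(n))
s=env.sense();print(s["joints"],s["clock"])
p=np.array([.546,.083,.115]);a,b,c=[proj(n,p) for n in("scene","top","wrist")];print(a,b,c)
def crop(n,q,h):
    I=cv2.imread(f"pics/{n}{k}.png");q=q.astype(int);I=cv2.copyMakeBorder(I,100,100,100,100,0);return cv2.resize(I[q[1]+100-h:q[1]+100+h,q[0]+100-h:q[0]+100+h],(260,260),interpolation=2)
if 0<c[0]<640 and 0<c[1]<480: w=crop("wrist",c,90)
else: w=np.zeros((260,260,3),np.uint8)
cv2.imwrite(f"pics/v{k}.png",np.hstack([crop("scene",a,40),crop("top",b,40),w]))
E
python3 vis.py 5
```

```text
[-3.50215782e-01  3.26907872e-01  1.67486332e+00  8.14112466e-04
  1.13935994e+00 -3.65783977e-01] 10.75
[354.82609381 183.40618053] [258.44590639 267.13637103] [ 123.66308218 -483.90555595]
```

View pics/v5.png

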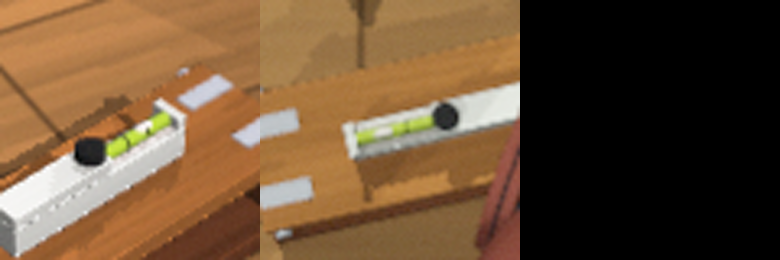

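The grip opening of 13 mm fits the knob's bar. In the crop, the scene and top views both show the bubble towards the hinge end, about +9 mm, so I expect roughly 1.25 rad clockwise.

```bash
cat > bub.py <<'E'
from h import *
import sys
k=sys.argv[1]
if len(sys.argv)>2:
    for n in("scene","top"): cv2.imwrite(f"pics/{n}{k}.png",imaging.grab_frame(n))
# pad + vial from images: profile along line from pad to end, in mm from pad centre
u=np.array([np.cos(np.radians(102.4)),np.sin(np.radians(102.4)),0]);v=np.array([-u[1],u[0],0])
zt=float(sys.argv[3]) if len(sys.argv)>3 else .117
for n in("top","scene"):
    I=cv2.imread(f"pics/{n}{k}.png").astype(np.float32)
    h0=np.array([.557,.0386,zt]); q=proj(n,h0)
    D=[(x,y) for x in range(int(q[0])-9,int(q[0])+10) for y in range(int(q[1])-9,int(q[1])+10) if I[y,x].max()<60]
    pc=np.mean(D,0); p0=onz(n,pc,zt+.006)   # pad body centre
    S=np.arange(14,84,.5); best=None
    prof=[]
    for s in S:
        r=[]
        for w in(-.002,0,.002):
            x,y=proj(n,p0+[0,0,-.008]+u*s/1000+v*w); r.append(cv2.getRectSubPix(I,(1,1),(float(x),float(y)))[0,0])
        prof.append(np.mean(r,0))
    prof=np.array(prof); w=prof[:,0]; d=prof.max(1)
    i=(S>20)&(S<68); wt=np.clip(w[i]-np.percentile(w[i],35)-25,0,None); 
    print(n,"pad",p0.round(4),"bubble s",round((S[i]*wt).sum()/wt.sum(),2),"-> offset",round((S[i]*wt).sum()/wt.sum()-44,2)); print(np.c_[S,w,prof[:,1]][::4].round().astype(int).T.tolist())
E
python3 bub.py 5
```

```text
top pad [0.5571 0.0377 0.123 ] bubble s 54.73 -> offset 10.73
[[14, 16, 18, 20, 22, 24, 26, 28, 30, 32, 34, 36, 38, 40, 42, 44, 46, 48, 50, 52, 54, 56, 58, 60, 62, 64, 66, 68, 70, 72, 74, 76, 78, 80, 82], [70, 77, 81, 80, 77, 76, 79, 81, 83, 79, 68, 68, 75, 82, 85, 82, 114, 164, 187, 192, 194, 194, 191, 175, 151, 113, 92, 79, 75, 77, 79, 95, 172, 204, 214], [172, 190, 196, 195, 195, 194, 195, 196, 197, 186, 171, 177, 189, 197, 197, 196, 196, 197, 203, 205, 206, 206, 205, 202, 198, 197, 196, 195, 194, 194, 195, 195, 208, 217, 222]]
scene pad [0.558  0.0373 0.123 ] bubble s 57.09 -> offset 13.09
[[14, 16, 18, 20, 22, 24, 26, 28, 30, 32, 34, 36, 38, 40, 42, 44, 46, 48, 50, 52, 54, 56, 58, 60, 62, 64, 66, 68, 70, 72, 74, 76, 78, 80, 82], [57, 58, 62, 69, 71, 72, 72, 70, 71, 72, 69, 62, 58, 67, 73, 72, 73, 96, 138, 179, 199, 192, 176, 181, 188, 146, 92, 68, 69, 68, 68, 70, 77, 105, 155], [75, 117, 169, 208, 222, 221, 222, 221, 222, 222, 211, 178, 161, 201, 221, 223, 221, 224, 228, 232, 231, 213, 202, 221, 235, 231, 226, 222, 221, 222, 221, 220, 215, 203, 201]]
```

Call:
jog_arm:
  rows:
    - [[0, -1, 0], 0.18]
    - [[0, -2, 0], 0.35]
    - [[0, -3, 0], 0.52]
    - [[0, -4, 0], 0.69]
    - [[0, -5, 0], 0.86]
    - [[0, -6, 0], 1.03]
    - [[0, -6, 0], 1.05]
    - [[0, -6, 0], 1.05]

```text
clock: 11.75
eef_pos: [0.5986, -0.1343, 0.0969]
tool_rot: [[-0.86, 0.001, 0.511], [-0.511, 0.001, -0.86], [-0.001, -1.0, 0.0]]
ft_force: [5.2, 1.1, -0.4]
opening: 0.154
```

Call:
jog_arm:
  rows:
    - [[0, 0, 0], 0]
    - [[0, 0, 0], 0]
    - [[0, 0, 0], 0]
    - [[0, 0, 0], 0]
    - [[0, 0, 0], 0]
    - [[0, 0, 0], 0]
    - [[0, 0, 0], 0]
    - [[0, 0, 0], 0]

```text
clock: 12.75
eef_pos: [0.5985, -0.1342, 0.0968]
tool_rot: [[-0.859, 0.001, 0.511], [-0.511, 0.001, -0.859], [-0.001, -1.0, 0.0]]
ft_force: [5.5, -0.8, -1.7]
opening: 0.15
```

Call:
jog_arm:
  rows:
    - [[0, 0, 0], 0]
    - [[0, 0, 0], 0]
    - [[0, 0, 0], 0]
    - [[0, 0, 0], 0]
    - [[0, 0, 0], 0]
    - [[0, 0, 0], 0]
    - [[0, 0, 0], 0]
    - [[0, 0, 0], 0]

```text
clock: 13.75
eef_pos: [0.5985, -0.1342, 0.0968]
tool_rot: [[-0.859, 0.001, 0.512], [-0.512, 0.0, -0.859], [-0.001, -1.0, 0.0]]
ft_force: [5.4, -0.6, -0.6]
opening: 0.151
```

```bash
python3 bub.py 6 g .119
```

```text
top pad [0.5569 0.0393 0.125 ] bubble s 46.45 -> offset 2.45
[[14, 16, 18, 20, 22, 24, 26, 28, 30, 32, 34, 36, 38, 40, 42, 44, 46, 48, 50, 52, 54, 56, 58, 60, 62, 64, 66, 68, 70, 72, 74, 76, 78, 80, 82], [73, 82, 85, 81, 76, 75, 78, 82, 82, 77, 70, 87, 123, 170, 189, 193, 192, 191, 193, 182, 146, 93, 74, 77, 80, 83, 82, 77, 75, 80, 84, 111, 169, 203, 211], [178, 194, 197, 197, 196, 195, 196, 197, 194, 181, 172, 177, 188, 200, 206, 207, 206, 207, 207, 197, 179, 180, 189, 196, 197, 198, 197, 195, 195, 196, 195, 187, 200, 213, 218]]
scene pad [0.5572 0.0383 0.125 ] bubble s 49.39 -> offset 5.39
[[14, 16, 18, 20, 22, 24, 26, 28, 30, 32, 34, 36, 38, 40, 42, 44, 46, 48, 50, 52, 54, 56, 58, 60, 62, 64, 66, 68, 70, 72, 74, 76, 78, 80, 82], [46, 56, 59, 64, 67, 71, 71, 70, 71, 72, 67, 63, 67, 89, 136, 190, 204, 203, 209, 211, 195, 158, 103, 73, 69, 67, 67, 68, 70, 72, 71, 72, 82, 115, 170], [65, 107, 153, 194, 213, 220, 221, 220, 221, 222, 209, 175, 163, 196, 220, 233, 238, 238, 238, 236, 224, 197, 183, 202, 217, 220, 221, 221, 220, 222, 222, 221, 217, 208, 207]]
```

In both views the bubble is about 2 mm towards the hinge, measured against the lines. That needs 0.28 rad more.

Call:
jog_arm:
  rows:
    - [[0, -1, 0], 0.14]
    - [[0, -2, 0], 0.28]
    - [[0, -2, 0], 0.29]
    - [[0, -2, 0], 0.29]
    - [[0, -2, 0], 0.29]
    - [[0, -2, 0], 0.29]
    - [[0, -2, 0], 0.29]
    - [[0, -2, 0], 0.29]

```text
clock: 14.85
eef_pos: [0.5986, -0.1342, 0.0986]
tool_rot: [[-0.97, 0.001, 0.245], [-0.245, 0.0, -0.97], [-0.001, -1.0, -0.0]]
ft_force: [5.2, -0.6, -2.3]
opening: 0.153
```

Call:
jog_arm:
  rows:
    - [[0, 0, 0], 0]
    - [[0, 0, 0], 0]
    - [[0, 0, 0], 0]
    - [[0, 0, 0], 0]
    - [[0, 0, 0], 0]
    - [[0, 0, 0], 0]
    - [[0, 0, 0], 0]
    - [[0, 0, 0], 0]

```text
clock: 15.85
eef_pos: [0.5986, -0.1342, 0.0986]
tool_rot: [[-0.97, 0.001, 0.245], [-0.245, 0.0, -0.97], [-0.001, -1.0, 0.0]]
ft_force: [4.9, -0.2, -1.1]
opening: 0.153
```

Call:
jog_arm:
  rows:
    - [[0, 0, 0], 0]
    - [[0, 0, 0], 0]
    - [[0, 0, 0], 0]
    - [[0, 0, 0], 0]
    - [[0, 0, 0], 0]
  grip: 0.6

```text
clock: 16.48
eef_pos: [0.5985, -0.1342, 0.0986]
tool_rot: [[-0.97, 0.001, 0.245], [-0.245, 0.0, -0.97], [-0.001, -1.0, -0.0]]
ft_force: [0.2, -0.2, 1.1]
opening: 0.598
```

Call:
jog_arm:
  rows:
    - [[0, -30, 0], 0]
    - [[0, -80, 0], 0]
    - [[0, -120, 0], -0.15]
    - [[0, -150, 0], -0.32]
    - [[0, -150, 0], -0.5]
    - [[0, -150, 0], -0.67]
    - [[0, -150, 0], -0.84]
    - [[0, -150, 0], -1.0]
  grip: 0.6

```text
clock: 17.48
eef_pos: [0.5984, -0.1342, 0.2486]
tool_rot: [[-0.313, 0.0, 0.95], [-0.95, 0.0, -0.313], [-0.0, -1.0, 0.0]]
ft_force: [-0.1, 0.4, 0.3]
opening: 0.6
```

```bash
python3 bub.py 7 g .12; python3 - <<'E'
from h import *
s=env.sense();R=np.array(s["tool_rot"]);print(s["clock"],s["eef_pos"],np.degrees(np.arctan2(-R[1,0],-R[0,0])),R.T@(np.array([.557,.0386,.25])-s["eef_pos"])*1000)
E
```

```text
top pad [0.5568 0.0396 0.126 ] bubble s 44.15 -> offset 0.15
[[14, 16, 18, 20, 22, 24, 26, 28, 30, 32, 34, 36, 38, 40, 42, 44, 46, 48, 50, 52, 54, 56, 58, 60, 62, 64, 66, 68, 70, 72, 74, 76, 78, 80, 82], [76, 86, 89, 87, 82, 81, 85, 88, 87, 81, 75, 137, 184, 203, 207, 205, 203, 202, 184, 148, 108, 85, 79, 79, 83, 86, 83, 78, 76, 78, 85, 109, 175, 205, 208], [187, 205, 209, 209, 207, 207, 207, 209, 202, 187, 174, 190, 208, 217, 219, 217, 217, 217, 212, 197, 182, 192, 199, 201, 200, 199, 198, 197, 197, 197, 194, 189, 204, 215, 216]]
scene pad [0.5568 0.0388 0.126 ] bubble s 46.96 -> offset 2.96
[[14, 16, 18, 20, 22, 24, 26, 28, 30, 32, 34, 36, 38, 40, 42, 44, 46, 48, 50, 52, 54, 56, 58, 60, 62, 64, 66, 68, 70, 72, 74, 76, 78, 80, 82], [48, 53, 61, 71, 76, 78, 74, 75, 81, 74, 66, 70, 104, 162, 205, 224, 221, 220, 226, 210, 158, 93, 63, 67, 72, 73, 71, 70, 73, 72, 71, 75, 96, 141, 194], [69, 116, 168, 207, 222, 229, 227, 227, 228, 221, 201, 167, 177, 220, 238, 242, 242, 242, 242, 238, 214, 172, 166, 198, 215, 218, 217, 217, 220, 217, 215, 214, 204, 197, 210]]
17.575 [ 0.59836965 -0.13425098  0.24857675] 71.51659037717465 [-150.81949499   -1.42029584  -94.03401821]
```

The bubble is centred to within about 0.5 mm in both views. Next I'll go over the pad with the fingers shut.

Call:
jog_arm:
  rows:
    - [[-30, 0, -18], -0.15]
    - [[-80, 0, -50], -0.32]
    - [[-130, 0, -80], -0.5]
    - [[-151, 0, -94], -0.54]
    - [[-151, 30, -94], -0.54]
    - [[-151, 60, -94], -0.54]
    - [[-151, 60, -94], -0.54]
    - [[-151, 60, -94], -0.54]
  grip: 0.0

```text
clock: 18.58
eef_pos: [0.5577, 0.0386, 0.1898]
tool_rot: [[0.214, 0.002, 0.977], [-0.977, 0.0, 0.214], [0.0, -1.0, 0.002]]
ft_force: [0.2, -1.3, 0.8]
opening: 0.001
```

```bash
python3 - <<'E'
from h import *
ci=imaging.camera_info("wrist");I=imaging.grab_frame("wrist");cv2.imwrite("pics/w8.png",I)
s=env.sense();R=np.array(s["tool_rot"]);print(s["eef_pos"],s["ft_force"],s["clock"],proj("wrist",np.array([.5568,.039,.128]),ci),proj("wrist",np.array(s["eef_pos"]),ci))
print(R.T@(np.array([.5568,.039,.14])-s["eef_pos"])*1000)
E
```

```text
[0.55811358 0.03859109 0.19026531] [-0.23493671 -0.99590958 -0.11744131] 18.625 [320.26531051 255.23997699] [323.30440769 309.66315734]
[-0.71064713 50.26140957 -1.33403148]
```

View pics/w8.png

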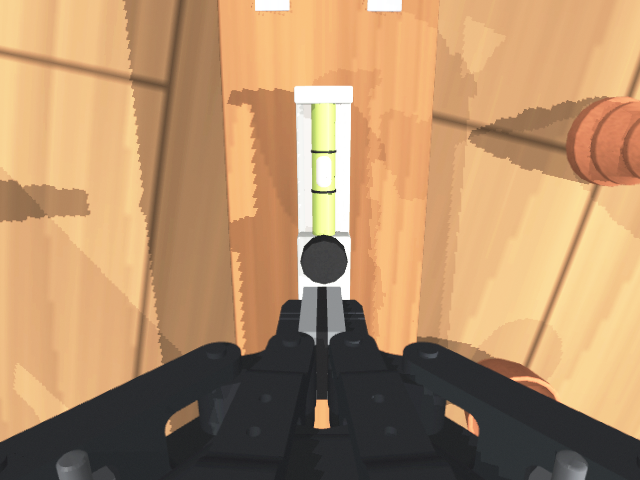

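The wrist view shows the bubble (153–187) sitting between the lines at rows 152 and 191. The pad is at (324,258), straight under the tool.

Call:
jog_arm:
  rows:
    - [[1, 25, 0], 0]
    - [[1, 45, 0], 0]
    - [[1, 54, 0], 0]
    - [[1, 56, 0], 0]
    - [[1, 58, 0], 0]
    - [[1, 58, 0], 0]

```text
clock: 19.38
eef_pos: [0.559, 0.0376, 0.133]
tool_rot: [[0.214, 0.004, 0.977], [-0.977, -0.0, 0.214], [0.001, -1.0, 0.004]]
ft_force: [1.1, 0.3, 0.6]
opening: 0.002
```

Call:
jog_arm:
  rows:
    - [[0, 1, 0], 0]
    - [[0, 2, 0], 0]
    - [[0, 2, 0], 0]
    - [[0, 2, 0], 0]

```text
clock: 19.88
eef_pos: [0.5591, 0.0376, 0.1313]
tool_rot: [[0.214, 0.004, 0.977], [-0.977, -0.0, 0.214], [0.001, -1.0, 0.004]]
ft_force: [-2.6, 0.9, 4.4]
opening: -0.003
```

Call:
jog_arm:
  rows:
    - [[0, 1, 0], 0]
    - [[0, 2, 0], 0]
    - [[0, 2, 0], 0]
    - [[0, 2, 0], 0]

```text
clock: 20.38
eef_pos: [0.5592, 0.0376, 0.1296]
tool_rot: [[0.214, 0.004, 0.977], [-0.977, -0.0, 0.214], [0.001, -1.0, 0.004]]
ft_force: [-2.3, -0.3, 6.7]
opening: 0.005
```

Call:
jog_arm:
  rows:
    - [[0, 1, 0], 0]
    - [[0, 1.6, 0], 0]
    - [[0, 1.6, 0], 0]
    - [[0, 1.6, 0], 0]
    - [[0, 1.6, 0], 0]
    - [[0, 1.6, 0], 0]
    - [[0, 1.6, 0], 0]
    - [[0, 1.6, 0], 0]

```text
clock: 21.38
eef_pos: [0.5593, 0.0376, 0.1286]
tool_rot: [[0.214, 0.005, 0.977], [-0.977, -0.0, 0.214], [0.001, -1.0, 0.004]]
ft_force: [-4.0, -0.2, 8.2]
opening: -0.001
```

Call:
jog_arm:
  rows:
    - [[0, 0, 0], 0]
    - [[0, 0, 0], 0]
    - [[0, 0, 0], 0]
    - [[0, 0, 0], 0]
    - [[0, 0, 0], 0]
    - [[0, 0, 0], 0]
    - [[0, 0, 0], 0]
    - [[0, 0, 0], 0]

```text
clock: 22.38
eef_pos: [0.5593, 0.0376, 0.129]
tool_rot: [[0.214, 0.005, 0.977], [-0.977, -0.0, 0.214], [0.001, -1.0, 0.004]]
ft_force: [-3.2, 0.2, 6.7]
opening: 0.001
```

```bash
python3 - <<'E'
from h import *
I=imaging.grab_frame("wrist");T=imaging.grab_frame("scene");cv2.imwrite("pics/w9.png",I)
f=[]
for _ in range(4): imaging.grab_frame("top"); f.append(env.sense()["ft_force"][2])
s=env.sense();print(s["eef_pos"],f,s["clock"])
a=proj("scene",np.array([.55,.07,.12])).astype(int);o=np.hstack([cv2.resize(I,(480,360)),cv2.resize(T[a[1]-45:a[1]+45,a[0]-40:a[0]+40],(320,360),interpolation=2)]);cv2.imwrite("pics/m9.png",o)
E
```

```text
[0.55930805 0.0376031  0.12899079] [np.float64(7.132838946893337), np.float64(7.027111555736329), np.float64(6.643845844435637), np.float64(7.463823650662281)] 22.675
```

View pics/m9.png

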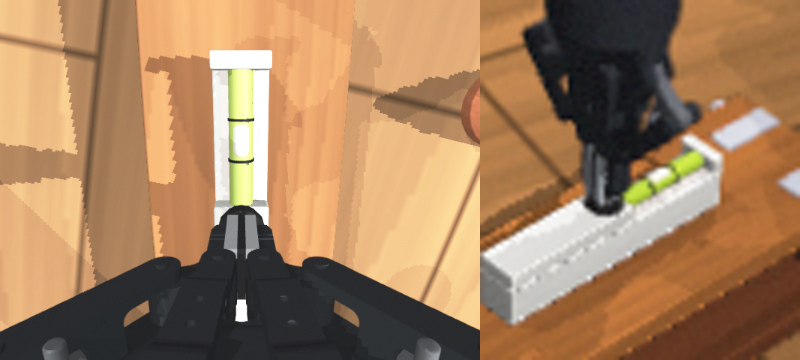

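Call:
jog_arm:
  rows:
    - [[0, 1, 0], 0]
    - [[0, 2.4, 0], 0]
    - [[0, 2.4, 0], 0]
    - [[0, 2.4, 0], 0]
    - [[0, 2.4, 0], 0]
    - [[0, 2.4, 0], 0]
    - [[0, 2.4, 0], 0]
    - [[0, 2.4, 0], 0]

```text
clock: 23.68
eef_pos: [0.5594, 0.0376, 0.1273]
tool_rot: [[0.214, 0.005, 0.977], [-0.977, -0.0, 0.214], [0.001, -1.0, 0.005]]
ft_force: [-4.2, -0.2, 8.5]
opening: -0.001
```

```bash
python3 - <<'E'
from h import *
f=[]
for _ in range(20):
    I=imaging.grab_frame("wrist"); f.append(env.sense()["ft_force"][2])
print(np.mean(f),np.round(f[-5:],1),env.sense()["eef_pos"],env.sense()["clock"])
b=I[130:270,312:334,0].astype(int).mean(1);print(b.round().astype(int).tolist())
E
```

```text
8.888365938774308 [8.6 9.  9.3 8.6 9.6] [0.55938726 0.03761918 0.12736551] 24.675
[175, 175, 174, 175, 174, 175, 174, 174, 174, 175, 174, 174, 174, 174, 174, 174, 174, 174, 174, 174, 174, 174, 174, 174, 173, 174, 173, 173, 160, 88, 65, 63, 87, 157, 173, 172, 173, 209, 222, 234, 240, 244, 244, 245, 245, 245, 245, 245, 245, 245, 245, 245, 245, 245, 245, 245, 245, 245, 245, 245, 245, 245, 245, 245, 245, 245, 245, 244, 242, 241, 241, 241, 241, 240, 237, 233, 228, 219, 206, 192, 160, 157, 157, 157, 149, 79, 56, 57, 78, 150, 156, 156, 156, 156, 156, 156, 156, 156, 156, 156, 156, 156, 155, 155, 155, 155, 155, 155, 155, 155, 155, 155, 155, 155, 155, 155, 154, 154, 154, 154, 154, 154, 154, 154, 154, 154, 154, 154, 154, 154, 154, 153, 153, 153, 153, 153, 153, 153, 153, 153]
```

```bash
python3 -c "
from workcell import env
print(env.finish_job())"
```

```text
the job is handed in; nothing more can be done
None
```

The job is handed in at about 25 s of the 72 s allowed, with the arm still pressing the level's thumb pad; no verdict was reported.

- **Level:** I took the look-alike nearest the base (pad 0.645 m away, against 0.73 and 0.84 m for the other two). I laid it along the board at about the middle of the bare stretch and let go.
- **Knob:** I turned it about 1.34 rad clockwise and released it. The top and scene views then put the bubble within about 0.5 mm of midway.
- **Final checks while pressing:**
  - **Bubble:** a row profile from the wrist camera put it midway between the lines, within about 0.5 mm.
  - **Push:** it averaged 8.9 N, which the spring figures put at about 5.4 of the pad's 6 mm.
  - **Ware:** the arm never came near the terracotta; I made no separate measurement of it at the end.

**Disagreements:**
- My first corner measurement put the board's middle about 5 to 8 mm too low. Contact forces during placing and pressing showed its real height.
- The first press settled at only about 7 N, because each move starts from the measured pose, so I pressed further before handing in.

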